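# Clip the finished cavity cover into the shipping rack

## Task

The long wooden cover is held on edge in the grey clip strip with two shorter ones. Pull it up out of its spring clip, stand it in the mouth of the one empty slot of the rack and push it in, under the cross bar, until it is fully home in the clip, upright and level with its two neighbours, then let go of it. Leave the other covers clipped where they are.

Things in the scene. Friction and masses are not known exactly. Their poses are not given: they have to be found in the camera images.
- cover_mid (a point): Centre, half-way up, of the long cover: flat dark wood panel on edge, 100 mm long (x), 84 high (z), 8 thick (y), about 70 g; ends alike. A 22 x 22 mm window is at mid-length, its centre 32 mm above the lower edge. It starts in any of the strip's three places. Its top 40 mm stand clear above the strip, with 45 mm free on either side: take it from above, across its thickness.
- strip: Clip strip, fixed: grey base 120 x 200 mm, three places 66 mm apart along y. Origin on the bench under the middle place; x along the covers, z up. Covers stand 10 mm above the bench; clip housings end 54 mm above it. Each clip is two sprung balls that sit in the cover's window: it comes out straight up, against 3 to 8 N in the first 15 mm, and is clear once raised 60 mm.
- slot_home (a point): Where cover_mid must end, in the rack's empty slot: 52 mm above the bench. x along the slot, inwards; y across; z up. The tail of a cover at home lies in the slot's front plane, 50 mm before this point (-x). A back stop halts the cover 0.5 mm past home. A cross bar over the slots starts 43 mm before this point, its underside 98 mm above the bench: the cover slides under it.
- slot_mouth (a point): Where to stand the cover in the slot's open mouth (its centre, give or take 4 mm along x), 108 mm before slot_home, same axes and height. Slot floor 10 mm above the bench; guide walls 10 mm apart inside, 24 mm high, flared above that to 29 mm wide, 47 mm above the bench. Floor and walls reach 70 mm out of the front plane; the cover's tail overhangs them and can be pushed.
- slot_clip (a point): Centre of the empty slot's spring clip: two sprung steel balls, radius 10 mm, 3 mm apart across the slot, 42 mm above the bench, mid-way along the home place. The cover meets them when pushed 50 to 60 mm in from the mouth, and takes a push of 7 to 20 N to part them, then 2 to 6 N; at home they snap into its window. Same axes as slot_home.
- rack: Shipping rack, fixed: plywood base 185 x 190 x 10 mm, three parallel slots 60 mm apart along y, two filled with covers like the long one. Origin on the bench below the middle slot, in the slots' front plane; x into the slots, z up. Base from x = -75 to 110 mm. Steel cross bar at x = 7 to 15 mm, 98 to 104 mm above the bench, on posts at y = -91 and 91 mm.
- stored1_mid (a point): One of the two covers in the rack, like the long one. Listed so that it can be kept clear of: it is already clipped in the rack and stays there. This point is at its centre, half-way up; x along its length, y through its thickness, z up.
- stored2_mid (a point): The other of the two covers in the rack, like the long one. Listed so that it can be kept clear of: it is already clipped in the rack and stays there. This point is at its centre, half-way up; x along its length, y through its thickness, z up.
- short1_mid (a point): One of the two short covers in the strip, 64 mm long, 62 mm high, 8 mm thick. Listed so that it can be kept clear of: it is already clipped in the strip and stays there. This point is at its centre, half-way up; x along its length, y through its thickness, z up.
- short2_mid (a point): The other short cover in the strip, 64 mm long, 62 mm high, 8 mm thick. Listed so that it can be kept clear of: it is already clipped in the strip and stays there. This point is at its centre, half-way up; x along its length, y through its thickness, z up.
Not all that is in view belongs to the job. What is shaped like the part that bears cover_mid but green, pink or red is not meant.

How it is judged (in metres and radians):
On the way:
1. the long cover has been pulled up clear of the clip strip (height (world z) of cover_mid above 0.105 m), for 0.1 s.
At the end, for the whole second after the job is handed in: The long cover is home in the rack's empty slot: its centre not more than 5 mm short of its place along the slot and within 8 mm of it in all, in line with the slot within 0.1 rad and upright within 0.12 rad. The four other covers are within 10 mm of where they started (x of cover_mid in the frame of slot_home above -0.005 m and distance between cover_mid and slot_home below 0.008 m and angle between the x axis of cover_mid and the x axis of slot_home, either way round below 0.1 rad and angle between cover_mid's own z axis and vertical below 0.12 rad and distance of each of stored1_mid, stored2_mid, short1_mid, short2_mid from where it was at the start of the episode below 0.01 m); the robot touches nothing.
It fails at once if another cover (stored1) is pulled or knocked out of its clip (distance of stored1_mid from where it was at the start of the episode above 0.015 m).
It fails at once if another cover (stored2) is pulled or knocked out of its clip (distance of stored2_mid from where it was at the start of the episode above 0.015 m).
It fails at once if another cover (short1) is pulled or knocked out of its clip (distance of short1_mid from where it was at the start of the episode above 0.015 m).
It fails at once if another cover (short2) is pulled or knocked out of its clip (distance of short2_mid from where it was at the start of the episode above 0.015 m).
It also fails if it takes over 51 s, if anything falls off the work surface, if the arm or the gripper's body presses on something with over 40 N, if the wrist force passes 120 N, or if a joint passes its speed limit or range.

## Robot

A 6-joint arm with a two-finger parallel gripper is mounted at the origin on the work surface. World frame = base frame: x ahead of the robot, y to its left, z up, the work surface at z = 0. Lengths are in mm, angles in rad, forces in N, time in s.
With the tool pointing down it reaches from about 300 to 750 mm from the base axis. Payload 8.5 kg.
Tool frame: the origin (TCP) lies where the fingers leave the gripper's body, on its centre line; the fingertips stand 73 mm ahead of it and the grasp point (between the pads) lies 54 mm ahead of it; z points along the fingers, y is the line along which they close (so a half turn about z gives the same grasp; the last joint's range is limited). The gripper opens to 85 mm and grips with 20 to 120 N. Pads are 22 mm wide; open, the fingers measure 114 mm over their backs; the gripper's body (76 mm by 85 mm) begins 54 mm behind the grasp point. The pads swing forward as they close: fully open they stand 13 mm farther back than shut.
Start: joints at [1.006, 0.381, 1.297, -0, 1.464, -0.215], TCP at [188.481, 516.678, 303.922] pointing down, gripper open.
Joint ranges: [-3.11, 3.11], [-0.89, 2.33], [0.22, 2.48], [-1.42, 4.56], [0.17, 2.85], [-2.88, 2.88]. Speed limits (rad/s): [2.39, 2.39, 3.14, 3.14, 3.14, 3.14].

## Interface

Orientations are given as a rotation vector (axis times angle).
In Python, from cell import manip, viewer gives the robot as it stands.
- The arm moves only by the tool drive_tool, never from a script. Its argument "motion" is a list of rows, each a list of 7 numbers: the closure in counts, from 0 (fully open) to 255 (shut), then the shift along the tool's x, y, z in mm, then the turn, a rotation vector about the tool's x, y, z in degrees. In form: [[gripper, x, y, z, ax, ay, az], ...]. A call has 1 to 10 rows; each row is the pose to reach, as a shift and turn from the pose commanded when the call began, along the tool's axes at that moment; what a row does not reach only later rows make up. A row lasts 1/8 s, in which the tool goes at most 62.5 mm and 10.7 degrees, less where a joint would pass 70% of its speed; a pose out of reach is approached as far as the arm can. A call with a gripper value outside its range is refused whole. The fingers move at their own pace and stop on an object; "squeeze" is the grip in N (left out, the last holds). Time passes only in rows, so rows that repeat a pose let the fingers close. It gives the time, the measured TCP pose, the force, the opening and the grip force at its end, in the units of the state.
- manip.read_state(): the state, without advancing time (a new reading comes with each control period).
- viewer.get_image(name): name is "scene" or "top"; returns a dict with "color" (420x560x3 uint8, red, green, blue), "mtx" (3x3 intrinsics, pixels), "D" ([k1, k2, p1, p2, k3] as OpenCV has them; the pictures are not rectified), "eye" and "rotation" of the camera in the world. Camera axes: x right, y up, looking along -z (the intrinsics and any distortion apply to the point x, -y, -z); pixel columns grow to the right and rows downward; lengths in mm; the calibration is good to about 2 mm. A picture is of the moment at which its call begins. There is no depth.
- manip.finish_job(): hands the job in; it is judged then, once.
Trained networks look in the newest picture that a camera, given by its name, has taken for a name from the list of things; names that differ only in an ending like _2 or _b are one class to them, and where a whole thing is asked for, a point or a joint stands for the part that bears it (a point fixed in the world has none). Each returns a list of dicts, best first, with "score" (0 to 1); they miss things now and then, are a little off and sometimes report something else, mostly with a low value. They report only what shows in the picture. A call takes as long as a camera call. They do not tell look-alikes from the thing itself.
- viewer.find_in(camera, query): "rect" ([left, top, width, height] in pixels, round what is visible of it).
- viewer.spot_point(camera, query): "centre" ([column, row] in pixels: a listed point, or the origin of a listed thing).
The state is a dict: "clock": time; "joint_pos": joint angles; "qd": joint speeds; "joint_torque": joint torques, N m; "ee_pos": TCP position; "tool_rot": TCP orientation; "ft_force": force on the tool from outside, world axes, zero at the start; "wrist_torque": the same for the moment, N m; "gripper_width": finger opening in mm; "gripper_force": force on a finger pad.
Only numpy, scipy, OpenCV 4.12 (cv2) and the standard library are available. Lean on these libraries where they do the work, as an engineer would, in place of code of your own. Each camera call takes 0.05 s, during which the arm holds its last target. There are 200 camera calls.

## Working session

There is one attempt and no reset: what is moved stays moved. The work goes in short steps, Python scripts to look and compute and a tool call to move; the robot and the scene stay as the last step left them, time stands still between calls to the robot, and variables do not carry over. Pictures are saved under pics/ and viewed, at most 10 in all, crops included, and the job is handed in when it is done.

Besides the shell and the picture viewer there is one more tool, called after "Emit:" as name(argument=value, ...) on one line, values as JSON. drive_tool: Moves the arm, as the interface text tells. Its arguments: {"type":"object","properties":{"motion":{"type":"array"},"squeeze":{"type":"number"}},"required":["motion"]}

```bash
mkdir -p pics
cat > h.py <<'E'
import numpy as np, cv2
from cell import manip, viewer
def snap(n):
    return viewer.get_image(n)
def ray(im,px):
    u=cv2.undistortPoints(np.array([[px]],float),np.array(im["mtx"]),np.array(im["D"]))[0,0]
    d=np.array(im["rotation"])@np.array([u[0],-u[1],-1.]); return np.array(im["eye"],float),d
def atz(im,px,z):
    e,d=ray(im,px); return e+d*(z-e[2])/d[2]
def tri(obs):
    A=np.zeros((3,3));b=np.zeros(3)
    for im,px in obs:
        e,d=ray(im,px);d=d/np.linalg.norm(d);P=np.eye(3)-np.outer(d,d);A+=P;b+=P@e
    x=np.linalg.solve(A,b)
    return x
def proj(im,p):
    R=np.array(im["rotation"]);c=R.T@(np.array(p,float)-np.array(im["eye"]));c=np.array([c[0],-c[1],-c[2]])
    return cv2.projectPoints(c.reshape(1,1,3),np.zeros(3),np.zeros(3),np.array(im["mtx"]),np.array(im["D"]))[0].ravel()
E
python3 - <<'E'
from h import *
np.set_printoptions(precision=1,suppress=True)
ims={n:snap(n) for n in("scene","top")}
both=np.hstack([ims[n]["color"] for n in ims])
for n in ims:
    cv2.imwrite(f"pics/{n}0.png",cv2.cvtColor(cv2.resize(ims[n]["color"],(784,588),interpolation=cv2.INTER_CUBIC),cv2.COLOR_RGB2BGR))
    print(n,ims[n]["eye"],np.array(ims[n]["rotation"])[:,2])
    for q in("cover_mid","strip","rack","slot_home","slot_mouth","slot_clip","stored1_mid","short1_mid"):
        print(q,[(np.round(r["centre"],1).tolist(),round(r["score"],2)) for r in viewer.spot_point(n,q)[:4]])
    print([ (np.round(r["rect"]).tolist(),round(r["score"],2)) for r in viewer.find_in(n,"cover_mid")[:4]])
print(manip.read_state())
E
```

```text
Traceback (most recent call last):
IndexError: too many indices for array: array is 1-dimensional, but 2 were indexed
```

```bash
ls pics
```

```text
scene0.png
```

```bash
sed -i 's/np.array(im\["rotation"\])/cv2.Rodrigues(np.array(im["rotation"],float))[0]/' h.py
python3 - <<'E'
from h import *
np.set_printoptions(precision=1,suppress=True)
ims={n:snap(n) for n in("scene","top")}
for n in ims:
    cv2.imwrite(f"pics/{n}0.png",cv2.cvtColor(cv2.resize(ims[n]["color"],(784,588),interpolation=cv2.INTER_CUBIC),cv2.COLOR_RGB2BGR))
    print(n,ims[n]["eye"],ims[n]["rotation"])
    for q in("cover_mid","strip","rack","slot_home","slot_mouth","slot_clip","stored1_mid","short1_mid"):
        print(q,[(np.round(r["centre"],1).tolist(),round(r["score"],2)) for r in viewer.spot_point(n,q)[:4]])
    print([ (np.round(r["rect"]).tolist(),round(r["score"],2)) for r in viewer.find_in(n,"cover_mid")[:4]])
print(manip.read_state())
E
```

```text
scene [1107.9  -79.4  736.1] [0.7 0.5 1.2]
cover_mid [([293.9, 167.3], 0.85), ([355.5, 158.5], 0.74), ([354.8, 196.2], 0.71), ([406.9, 186.1], 0.61)]
strip [([334.3, 219.6], 0.67)]
rack [([151.9, 283.3], 0.67)]
slot_home [([173.1, 295.8], 0.61)]
slot_mouth [([334.4, 217.7], 0.65)]
slot_clip [([175.1, 290.8], 0.44)]
stored1_mid [([145.6, 292.3], 0.67)]
short1_mid [([333.5, 208.3], 0.75)]
[([279.0, 149.0, 30.0, 36.0], 0.96), ([348.0, 139.0, 14.0, 35.0], 0.76), ([344.0, 171.0, 34.0, 46.0], 0.74), ([399.0, 160.0, 18.0, 48.0], 0.61)]
top [ 419.6  102.4 1081. ] [ 0.  -0.  -1.6]
cover_mid [([131.0, 208.9], 0.78), ([232.9, 263.1], 0.74), ([188.1, 206.2], 0.7), ([162.9, 259.9], 0.59)]
strip [([212.7, 200.1], 0.78), ([211.1, 199.1], 0.49)]
rack [([378.1, 170.6], 0.64)]
slot_home [([233.9, 193.8], 0.71), ([364.7, 145.9], 0.44), ([385.0, 151.8], 0.23)]
slot_mouth [([380.2, 173.0], 0.71)]
slot_clip [([361.5, 147.1], 0.47)]
stored1_mid [([386.9, 150.5], 0.66)]
short1_mid [([212.5, 200.7], 0.46)]
[([181.0, 185.0, 11.0, 38.0], 0.66), ([210.0, 253.0, 40.0, 20.0], 0.62), ([115.0, 193.0, 35.0, 27.0], 0.56), ([148.0, 248.0, 33.0, 28.0], 0.53)]
{'clock': 1.1, 'joint_pos': array([ 1. ,  0.4,  1.3,  0. ,  1.5, -0.2]), 'qd': array([-0.,  0.,  0., -0., -0.,  0.]), 'joint_torque': array([ -0. , -44.8, -23.1,  -0. ,   0. ,   0. ]), 'ee_pos': array([188.5, 516.7, 303.9]), 'tool_rot': array([-0.5, -3.1, -0. ]), 'ft_force': array([ 0.2,  0. , -0.5]), 'wrist_torque': array([-0., -0.,  0.]), 'gripper_force': 0.0, 'gripper_width': 85.50346262626013}
```

View pics/scene0.png

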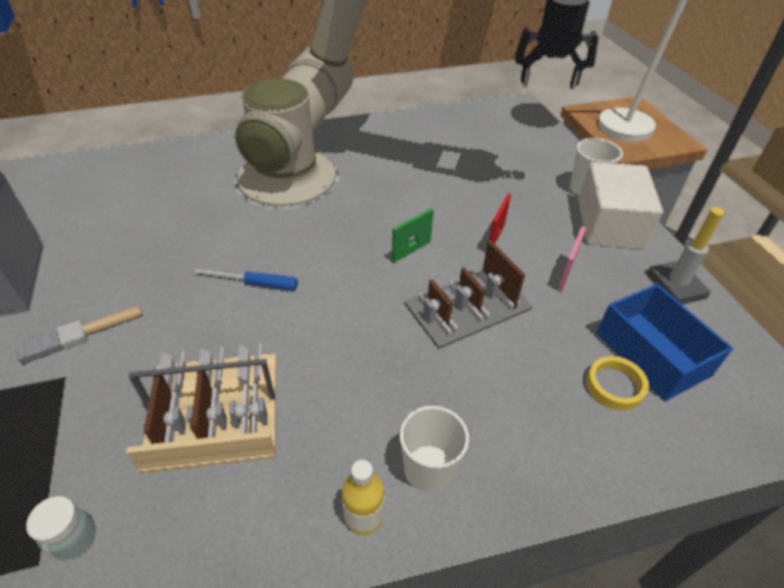

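View pics/top0.png

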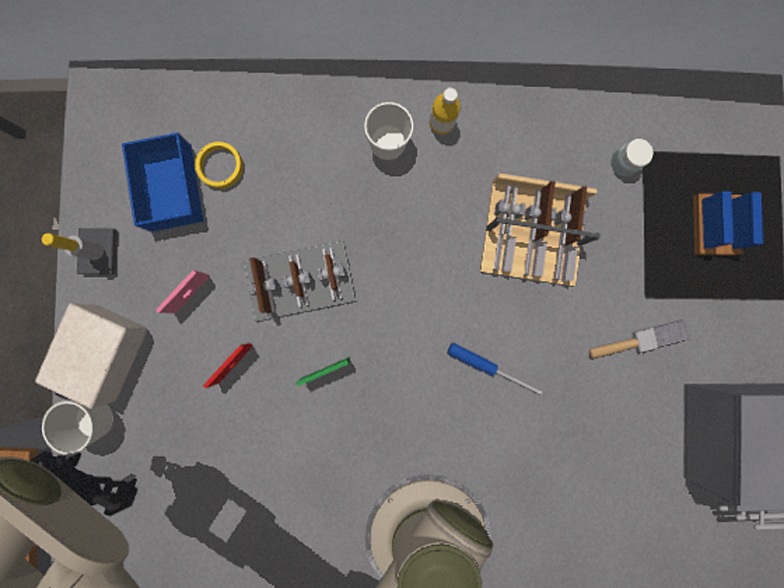

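Run:
```python
from h import *
t=np.mean([snap("top")["color"] for _ in range(4)],0).astype(np.uint8); s=np.mean([snap("scene")["color"] for _ in range(4)],0).astype(np.uint8)
def crop(i,x,y,w,h,k,n):
    c=cv2.resize(i[y:y+h,x:x+w],None,fx=k,fy=k,interpolation=cv2.INTER_CUBIC)
    for g in range((-x)%10,w,10): cv2.putText(c,str(x+g),(int((g+.5)*k),8),0,.3,(255,255,0)); cv2.line(c,(int((g+.5)*k),10),(int((g+.5)*k),16),(255,255,0))
    for g in range((-y)%10,h,10): cv2.putText(c,str(y+g),(8,int((g+.5)*k)),0,.3,(255,255,0)); cv2.line(c,(0,int((g+.5)*k)),(6,int((g+.5)*k)),(255,255,0))
    cv2.imwrite(n,cv2.cvtColor(c,cv2.COLOR_RGB2BGR))
crop(t,170,165,90,70,8,"pics/ts.png")
crop(t,340,115,95,95,6,"pics/tr.png")
```

```text
(no output)
```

View pics/ts.png

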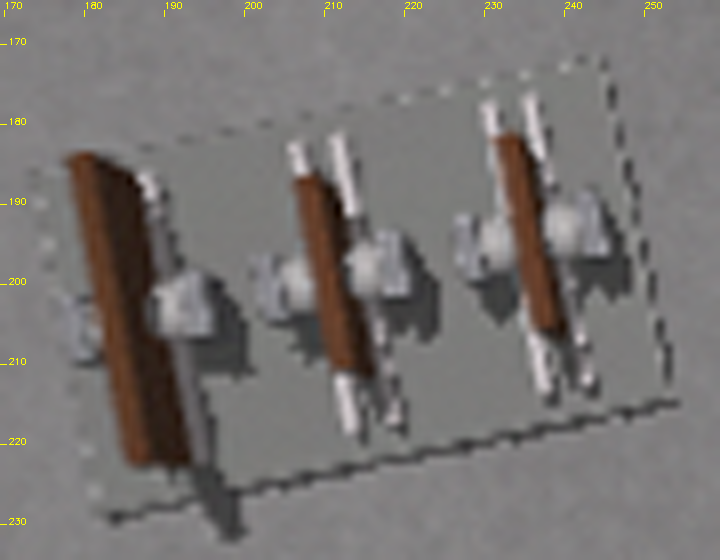

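View pics/tr.png

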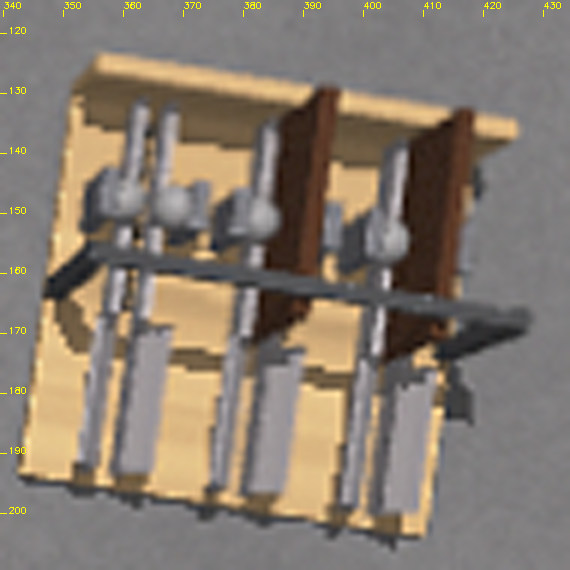

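```bash
cat > fit.py <<'E'
from h import *
from scipy.optimize import least_squares
np.set_printoptions(precision=2,suppress=True)
def fit(im,P,U,g):
    def tf(q): 
        c,s=np.cos(q[2]),np.sin(q[2]); return np.array([[q[0]+c*p[0]-s*p[1],q[1]+s*p[0]+c*p[1],p[2]] for p in P])
    r=least_squares(lambda q:np.concatenate([proj(im,w)-u for w,u in zip(tf(q),U)]),g,x_scale=[1,1,.01],loss="soft_l1",f_scale=.7)
    print("pose",r.x,"res px\n",np.array([proj(im,w)-u for w,u in zip(tf(r.x),U)]))
    return r.x
if __name__=="__main__":
    im=snap("top"); c=lambda p,k,x,y:np.array([p[0]/k+x-.5,p[1]/k+y-.5])
    S=[((50,66,94),(75,156)),((-50,66,94),(137,463)),((-60,100,6),(107,520)),((-60,-100,6),(680,403)),((60,-100,6),(603,58)),((32,0,72),(306,176)),((-32,0,72),(352,374)),((32,-66,72),(509,136)),((-32,-66,72),(552,333))]
    q=fit(im,[a for a,_ in S],[c(b,8,170,165) for _,b in S],[500,150,0.2])
    R=[((-75,95,10),(20,476)),((-75,-95,10),(425,537)),((100,0,94),(327,90)),((0,0,94),(300,303)),((100,-60,94),(463,110)),((0,-60,94),(436,335)),((11,91,104),(100,250)),((11,-91,104),(528,318))]
    r=fit(im,[a for a,_ in R],[c(b,6,340,115) for _,b in R],[500,-100,-.1])
    np.save("q.npy",[q,r])
    s=snap("scene")
    for n,i in(("top",im),("scene",s)):
        o=cv2.resize(i["color"],None,fx=4,fy=4,interpolation=cv2.INTER_CUBIC)
        def box(p,x0,x1,y0,y1,z0,z1,col):
            cc,ss=np.cos(p[2]),np.sin(p[2]); V=[(x,y,z) for x in(x0,x1) for y in(y0,y1) for z in(z0,z1)]
            W=[proj(i,(p[0]+cc*x-ss*y,p[1]+ss*x+cc*y,z)) for x,y,z in V]
            for a in range(8):
                for b in(1,2,4):
                    if a<a^b: cv2.line(o,*[tuple(int(v) for v in(W[k]+.5)*4) for k in(a,a^b)],col,1)
        box(q,-60,60,-100,100,0,6,(255,255,0)); box(q,-50,50,62,70,10,94,(0,255,255))
        for y in(0,-66): box(q,-32,32,y-4,y+4,10,72,(0,255,0))
        box(r,-75,110,-95,95,0,10,(255,255,0)); box(r,7,15,-91,91,98,104,(255,0,255))
        for y in(0,-60): box(r,0,100,y-4,y+4,10,94,(0,255,0))
        box(r,0,100,56,64,10,94,(0,255,255))
        if n=="scene": o=np.vstack([o[680:1040,1100:1600],o[960:1360,340:840]]) if 0 else np.hstack([o[640:1000,1120:1560],o[980:1340,360:720]])
        else: o=np.hstack([o[640:980,660:1060],o[440:780,1340:1740]])
        cv2.imwrite(f"pics/ov_{n}.png",cv2.cvtColor(o,cv2.COLOR_RGB2BGR))
    st=manip.read_state(); print(st["ee_pos"],st["tool_rot"],st["clock"])
E
python3 fit.py
```

```text
pose [494.81 255.85   0.22] res px
 [[ 0.67  0.08]
 [ 0.55  0.61]
 [-0.43  0.09]
 [-0.25 -0.21]
 [ 0.55  0.09]
 [ 0.17  0.13]
 [-0.7  -0.26]
 [-0.06 -0.09]
 [-0.47 -0.38]]
pose [ 579.66 -199.7    -0.14] res px
 [[-0.19 -0.3 ]
 [ 0.25 -0.25]
 [ 0.31 -0.76]
 [-0.02  2.01]
 [ 0.47 -0.47]
 [ 0.33  0.23]
 [-0.46  0.5 ]
 [-1.14  0.07]]
[188.49 516.67 303.92] [ 0.55  3.09 -0.  ] 1.6
```

View pics/ov_scene.png

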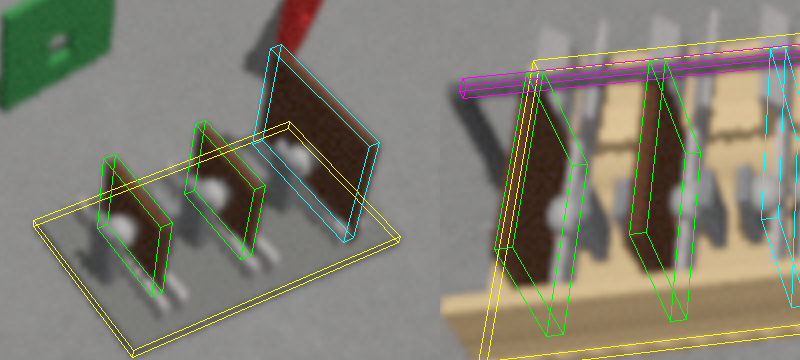

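```bash
cat > ov.py <<'E'
from h import *
def ov(i,p,x,y,w,h,k,name,hw=0,only=None,draw=True):
    o=cv2.resize(i["color"][y:y+h,x:x+w],None,fx=k,fy=k,interpolation=cv2.INTER_CUBIC); raw=o.copy()
    def box(x0,x1,y0,y1,z0,z1,col):
        cc,ss=np.cos(p[2]),np.sin(p[2]); V=[(a,b,c) for a in(x0,x1) for b in(y0,y1) for c in(z0,z1)]
        W=[proj(i,(p[0]+cc*a-ss*b,p[1]+ss*a+cc*b,c)) for a,b,c in V]
        for a in range(8):
            for b in(1,2,4):
                if a<a^b: cv2.line(o,*[tuple(int(v) for v in(W[m]+.5-[x,y])*k) for m in(a,a^b)],col,1)
    box(-75,110,-95,95,0,10,(255,255,0)); box(7,15,-91,91,98,104,(255,0,255))
    for b in(0,-60): box(0,100,b-4,b+4,10,94,(0,255,0))
    box(0,100,56,64,10,94,(0,255,255))
    return raw,o
E
python3 - <<'E'
from ov import *
q,r=np.load("q.npy"); a,b=ov(snap("scene"),r,90,240,112,100,3.5,"")
c,d=ov(snap("top"),r,340,115,100,90,3.92,"")
W=392; o=np.vstack([np.hstack([a[:,:W],b[:,:W]]),np.hstack([c,d])])
print(o.shape); o=cv2.resize(o,(800,600)) if o.shape[0]>600 or 0 else o
cv2.imwrite("pics/r2.png",cv2.cvtColor(np.hstack([a,b]),cv2.COLOR_RGB2BGR))
cv2.imwrite("pics/r2t.png",cv2.cvtColor(np.hstack([c,d]),cv2.COLOR_RGB2BGR))
E
```

```text
(703, 784, 3)
```

View pics/r2.png

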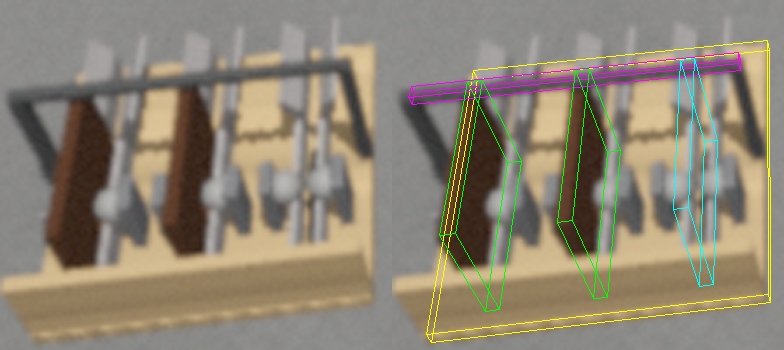

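```bash
cat > go.py <<'E'
from h import *
np.set_printoptions(precision=3,suppress=True)
def delta(p,ydeg):
    s=manip.read_state(); R=cv2.Rodrigues(np.array(s["tool_rot"],float))[0]
    Rt=np.array([[np.sin(np.radians(ydeg)),np.cos(np.radians(ydeg)),0],[-np.cos(np.radians(ydeg)),np.sin(np.radians(ydeg)),0],[0,0,-1]])
    Rt[:,0]=np.cross(Rt[:,1],Rt[:,2])
    d=R.T@(np.array(p)-s["ee_pos"]); w=np.degrees(cv2.Rodrigues(R.T@Rt)[0].ravel())
    print("shift",d,"turn",w,"clock",s["clock"],"axes",R[:,0],R[:,1])
def w(q,x,y): return np.array([q[0]+np.cos(q[2])*x-np.sin(q[2])*y,q[1]+np.sin(q[2])*x+np.cos(q[2])*y])
E
python3 - <<'E'
from go import *; from fit import fit
im=snap("top"); c=lambda p,k,x,y:np.array([p[0]/k+x-.5,p[1]/k+y-.5])
R=[((-75,95,10),(20,476)),((-75,-95,10),(425,537)),((100,0,94),(327,90)),((100,-60,94),(463,110)),((0,-60,94),(436,335)),((11,91,104),(100,250)),((11,-91,104),(528,318))]
r=fit(im,[a for a,_ in R],[c(b,6,340,115) for _,b in R],[580,-200,-.14])
q=np.load("q.npy")[0]; np.save("q.npy",[q,r]); print("q",q,"r",r)
C=w(q,0,66.7); print("cover",C,"mouth",w(r,-58,60),"home",w(r,50,60))
delta([*C,200],90+np.degrees(q[2]))
E
```

```text
pose [ 579.27 -199.7    -0.13] res px
 [[-0.17 -0.12]
 [ 0.27 -0.14]
 [ 0.27 -0.62]
 [ 0.44 -0.35]
 [ 0.33  0.36]
 [-0.47  0.68]
 [-1.14  0.19]]
q [494.81 255.85   0.22] r [ 579.27 -199.7    -0.13]
cover [480.45 320.99] mouth [ 529.83 -132.46] home [ 636.86 -146.94]
shift [-341.34  -83.77  103.93] turn [ -0.    -0.   -32.47] clock 1.75 axes [-0.94  0.34  0.  ] [ 0.34  0.94 -0.  ]
```

Emit:
drive_tool(motion=[[100,-60,-15,0,0,0,-8],[100,-120,-30,0,0,0,-16],[100,-180,-45,0,0,0,-24],[100,-240,-60,20,0,0,-32.5],[100,-300,-74,60,0,0,-32.5],[100,-341,-84,104,0,0,-32.5],[100,-341,-84,104,0,0,-32.5],[100,-341,-84,104,0,0,-32.5],[100,-341,-84,104,0,0,-32.5]])

```text
clock: 2.88
ee_pos: [479.4, 321.9, 201.4]
tool_rot: [-0.343, 3.121, 0.001]
ft_force: [0.3, -0.3, 0.9]
gripper_width: 51.6
gripper_force: 0.0
```

Emit:
drive_tool(motion=[[100,0,0,35,0,0,0],[100,0,0,69,0,0,0],[100,0,0,69,0,0,0],[100,0,0,69,0,0,0],[180,0,0,69,0,0,0],[220,0,0,69,0,0,0],[255,0,0,69,0,0,0],[255,0,0,69,0,0,0],[255,0,0,69,0,0,0]], squeeze=60)

```text
clock: 4.0
ee_pos: [480.3, 321.0, 131.8]
tool_rot: [-0.341, 3.122, 0.001]
ft_force: [-1.2, -1.4, 7.1]
gripper_width: 7.4
gripper_force: 59.2
```

Run:
```python
from go import *
a=snap("top")["color"][140:260,120:280]; b=snap("scene")["color"][110:230,250:410]
o=np.hstack([cv2.resize(x,(400,300),interpolation=cv2.INTER_CUBIC) for x in(a,b)])
cv2.imwrite("pics/g.png",cv2.cvtColor(o,cv2.COLOR_RGB2BGR)); s=manip.read_state(); print(s["ee_pos"],s["ft_force"],s["wrist_torque"])
```

```text
[480.298 320.974 131.747] [-1.825 -0.719  4.815] [-0.047  0.162 -0.016]
```

View pics/g.png

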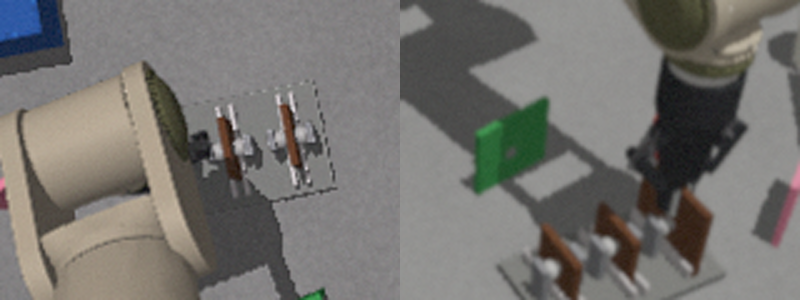

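The fingers hold the brown cover at its middle (right panel, about (665,200)), and the opening matches its thickness. Next I lift it straight up.

Emit:
drive_tool(motion=[[255,0,0,-5,0,0,0],[255,0,0,-10,0,0,0],[255,0,0,-16,0,0,0],[255,0,0,-24,0,0,0],[255,0,0,-40,0,0,0],[255,0,0,-60,0,0,0],[255,0,0,-85,0,0,0],[255,0,0,-110,0,0,0],[255,0,0,-120,0,0,0],[255,0,0,-120,0,0,0]])

```text
clock: 5.35
ee_pos: [480.1, 321.0, 251.9]
tool_rot: [-0.341, 3.121, 0.001]
ft_force: [-0.3, -0.6, -0.6]
gripper_width: 7.2
gripper_force: 60.3
```

Run:
```python
from go import *
q,r=np.load("q.npy"); s=manip.read_state(); print(s["gripper_width"],s["ee_pos"],s["ft_force"],s["wrist_torque"])
delta([*w(r,-58,60),252],90+np.degrees(r[2])); print(np.degrees(r[2]))
a=snap("scene")["color"][40:220,250:430]; cv2.imwrite("pics/l.png",cv2.cvtColor(cv2.resize(a,(540,540),interpolation=cv2.INTER_CUBIC),cv2.COLOR_RGB2BGR))
```

```text
7.166214848435654 [480.145 320.957 251.859] [-0.311 -0.554 -0.636] [-0.009  0.014  0.004]
shift [  49.308 -453.463   -0.403] turn [ 0.041  0.111 20.162] clock 5.35 axes [-0.976 -0.216 -0.002] [-0.216  0.976  0.   ]
-7.70250927368335
```

View pics/l.png

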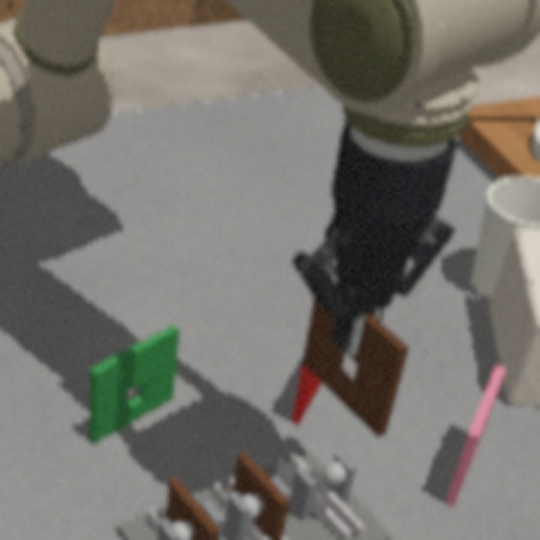

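The cover hangs clear and upright in the grip (about (355,370) in the crop), with both short covers still clipped. Now I carry it over the mouth.

Emit:
drive_tool(motion=[[255,5,-40,0,0,0,2],[255,10,-95,0,0,0,4],[255,16,-150,0,0,0,7],[255,22,-205,0,0,0,10],[255,28,-260,0,0,0,13],[255,34,-315,0,0,0,16],[255,40,-370,0,0,0,18],[255,46,-420,0,0,0,20.2],[255,49.3,-453.5,0,0,0,20.2],[255,49.3,-453.5,0,0,0,20.2]])

```text
clock: 6.65
ee_pos: [529.6, -134.5, 249.7]
tool_rot: [-0.217, -3.132, -0.001]
ft_force: [0.4, 0.1, -1.8]
gripper_width: 7.4
gripper_force: 60.3
```

Emit:
drive_tool(motion=[[255,0,0,0,0,0,0],[255,0,0,0,0,0,0]])

```text
clock: 6.9
ee_pos: [529.6, -131.5, 250.7]
tool_rot: [-0.21, -3.134, -0.001]
ft_force: [0.7, 0.9, -0.6]
gripper_width: 7.3
gripper_force: 60.3
```

Run:
```python
from go import *
q,r=np.load("q.npy"); s=manip.read_state(); print(s["gripper_width"],s["ee_pos"],s["ft_force"],s["wrist_torque"])
delta([*w(r,-58,60),192],90+np.degrees(r[2]))
```

```text
7.288096152240932 [ 529.649 -131.467  250.746] [ 0.672  0.907 -0.552] [ 0.05  -0.051  0.012]
shift [-0.348 -0.982 58.745] turn [ 0.017 -0.03   0.039] clock 6.9 axes [-0.991  0.133  0.001] [0.133 0.991 0.   ]
```

Emit:
drive_tool(motion=[[255,0,-0.5,30,0,0,0],[255,0,-0.5,62,0,0,0],[255,0,-0.5,66,0,0,0],[255,0,-0.5,66,0,0,0]])

```text
clock: 7.4
ee_pos: [530.0, -132.7, 185.7]
tool_rot: [0.211, 3.134, -0.001]
ft_force: [0.9, -0.0, -0.8]
gripper_width: 7.5
gripper_force: 60.3
```

Run:
```python
from go import *
q,r=np.load("q.npy"); s=manip.read_state(); print(s["ee_pos"],s["ft_force"])
P=s["ee_pos"]; out=[]
for n,(x,y,ww,h) in(("scene",(110,220,130,120)),("top",(310,110,130,120))):
    i=snap(n); k=3
    o=cv2.resize(i["color"][y:y+h,x:x+ww],None,fx=k,fy=k,interpolation=cv2.INTER_CUBIC)
    zc=P[2]-131.7+52
    for a,b,c in [(a,b,c) for a in(-50,50) for b in(-4,4) for c in(-42,42)]:
        u=(proj(i,(*(P[:2]+w([0,0,r[2]],a,b)),zc+c))+.5-[x,y])*k; cv2.circle(o,tuple(int(v) for v in u),2,(0,255,255),-1)
    for a in(-70,0):
        for b in(-5,5):
            u=(proj(i,(*w(r,a,60+b),34))+.5-[x,y])*k; cv2.circle(o,tuple(int(v) for v in u),2,(255,0,255),-1)
    out.append(o)
cv2.imwrite("pics/m.png",cv2.cvtColor(np.hstack(out),cv2.COLOR_RGB2BGR))
```

```text
[ 530.014 -132.737  185.74 ] [ 0.912 -0.002 -0.811]
```

View pics/m.png

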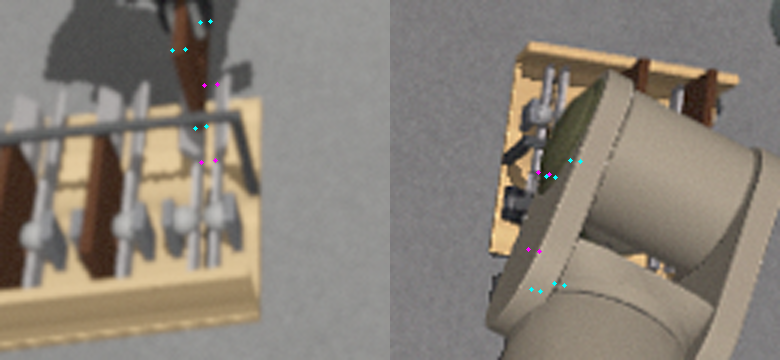

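The cover stands over the mouth, in line with the empty slot: the predicted rail points, about (208,160) in the left panel, fall between the actual rails. I lower it.

Emit:
drive_tool(motion=[[255,0,0,10,0,0,0],[255,0,0,20,0,0,0],[255,0,0,30,0,0,0],[255,0,0,36,0,0,0],[255,0,0,42,0,0,0],[255,0,0,46,0,0,0],[255,0,0,46,0,0,0]])

```text
clock: 8.38
ee_pos: [529.6, -133.0, 138.7]
tool_rot: [-0.212, -3.134, -0.0]
ft_force: [-0.3, 0.2, -1.4]
gripper_width: 7.0
gripper_force: 60.3
```

Emit:
drive_tool(motion=[[255,0,0,2,0,0,0],[255,0,0,4,0,0,0],[255,0,0,5,0,0,0],[255,0,0,6,0,0,0],[255,0,0,6.5,0,0,0],[255,0,0,6.5,0,0,0]])

```text
clock: 9.12
ee_pos: [529.7, -133.0, 132.4]
tool_rot: [0.212, 3.134, -0.0]
ft_force: [0.1, 0.7, -0.3]
gripper_width: 7.5
gripper_force: 60.3
```

Emit:
drive_tool(motion=[[180,0,0,0,0,0,0],[150,0,0,0,0,0,0],[150,0,0,0,0,0,0],[150,15,0,0,0,0,0],[150,36,0,0,0,0,0],[150,36,0,0,0,0,0],[220,36,0,0,0,0,0],[255,36,0,0,0,0,0],[255,36,0,0,0,0,0],[255,36,0,0,0,0,0]])

```text
clock: 10.38
ee_pos: [494.5, -128.4, 132.6]
tool_rot: [0.212, 3.133, -0.001]
ft_force: [2.4, -0.7, 1.2]
gripper_width: 7.1
gripper_force: 58.4
```

Run:
```python
from go import *
q,r=np.load("q.npy"); s=manip.read_state(); print(s["gripper_width"],s["gripper_force"],s["ee_pos"],s["ft_force"],s["wrist_torque"],s["clock"])
d=s["ee_pos"][:2]-r[:2]; c,n=np.cos(r[2]),np.sin(r[2]); print("tcp in rack",c*d[0]+n*d[1],-n*d[0]+c*d[1])
for i in("top","scene"):
  snap(i); print([(np.round(a["centre"],1).tolist(),round(a["score"],2)) for a in viewer.spot_point(i,"cover_mid")[:6]])
  print(proj(snap(i),(*w(r,-58,60),52)))
```

```text
7.096962650959554 58.392489552497864 [ 494.498 -128.368  132.566] [ 2.443 -0.67   1.18 ] [-0.122 -0.329  0.005] 10.375
tcp in rack -93.56621950879553 59.32291588813638
[([128.5, 211.2], 0.78), ([231.5, 262.4], 0.61), ([161.5, 262.9], 0.54)]
[359.566 187.872]
[([292.8, 168.2], 0.88), ([353.9, 161.0], 0.67), ([176.8, 246.0], 0.53), ([406.6, 184.6], 0.5)]
[178.308 246.991]
```

Emit:
drive_tool(motion=[[255,-8,0,0,0,0,0],[255,-16,0,0,0,0,0],[255,-24,0,0,0,0,0],[255,-32,0,0,0,0,0],[255,-40,0,0,0,0,0],[255,-44,0,0,0,0,0],[255,-44,0,0,0,0,0]], squeeze=80)

```text
clock: 11.55
ee_pos: [536.8, -134.0, 132.7]
tool_rot: [-0.212, -3.132, -0.0]
ft_force: [-4.7, 0.1, 7.7]
gripper_width: 6.8
gripper_force: 81.7
```

Emit:
drive_tool(motion=[[255,-4,0,0,0,0,0],[255,-8,0,0,0,0,0],[255,-12,0,0,0,0,0],[255,-16,0,0,0,0,0],[255,-20,0,0,0,0,0],[255,-24,0,0,0,0,0],[255,-24,0,0,0,0,0]])

```text
clock: 12.42
ee_pos: [559.5, -137.1, 132.8]
tool_rot: [-0.212, -3.129, -0.001]
ft_force: [-11.3, 0.2, 12.3]
gripper_width: 7.2
gripper_force: 82.1
```

Emit:
drive_tool(motion=[[255,-4,0,0,0,0,0],[255,-8,0,0,0,0,0],[255,-12,0,0,0,0,0],[255,-14,0,0,0,0,0],[255,-14,0,0,0,0,0]])

```text
clock: 13.05
ee_pos: [573.1, -139.0, 132.9]
tool_rot: [-0.212, -3.128, -0.001]
ft_force: [-13.7, 0.7, 14.6]
gripper_width: 6.8
gripper_force: 82.6
```

```bash
cat > chk.py <<'E'
from go import *
q,r=np.load("q.npy"); s=manip.read_state(); print(s["gripper_width"],s["gripper_force"],s["ee_pos"],s["ft_force"],s["wrist_torque"],s["clock"])
d=s["ee_pos"][:2]-r[:2]; c,n=np.cos(r[2]),np.sin(r[2]); print("tcp in rack",c*d[0]+n*d[1],-n*d[0]+c*d[1])
E
python3 - <<'E'
from chk import *
i=snap("scene"); x,y,k=90,220,5; o=cv2.resize(i["color"][y:y+120,x:x+130],None,fx=k,fy=k,interpolation=cv2.INTER_CUBIC)
cx=c*d[0]+n*d[1]+36
for a in(-50,50):
  for b in(-4,4):
    for z in(10,94):
      u=(proj(i,(*w(r,cx+a,60+b),z))+.5-[x,y])*k; cv2.circle(o,tuple(int(v) for v in u),2,(0,255,255),-1)
cv2.imwrite("pics/p.png",cv2.cvtColor(o,cv2.COLOR_RGB2BGR))
print([(np.round(a["centre"],1).tolist(),round(a["score"],2)) for a in viewer.spot_point("scene","cover_mid")[:6]],proj(i,(*w(r,cx,60),52)))
E
```

```text
6.766548016912328 82.5737464427948 [ 573.122 -138.994  132.893] [-13.708   0.742  14.64 ] [-0.158  1.888 -0.128] 13.05
tcp in rack -14.227259644332644 59.331219564102106
[([294.3, 166.2], 0.88), ([177.0, 278.8], 0.78), ([406.9, 186.8], 0.74), ([357.6, 160.0], 0.58)] [177.173 276.898]
```

Emit:
drive_tool(motion=[[200,0,0,0,0,0,0],[160,0,0,0,0,0,0],[160,0,0,0,0,0,0],[160,0,0,-25,0,0,0],[160,0,0,-60,0,0,0],[255,20,0,-60,0,0,0],[255,45,0,-60,0,0,0],[255,45,0,-60,0,0,0],[255,45,0,-30,0,0,0],[255,45,0,-30,0,0,0]])

```text
clock: 14.4
ee_pos: [530.6, -133.0, 160.9]
tool_rot: [-0.212, -3.131, -0.002]
ft_force: [-0.3, -0.4, -0.5]
gripper_width: 0.2
gripper_force: 0.0
```

Run:
```python
from chk import *
delta([*w(r,-59,60),123],90+np.degrees(r[2]))
i=snap("scene")
print([(np.round(a["centre"],1).tolist(),round(a["score"],2)) for a in viewer.spot_point("scene","cover_mid")[:6]],proj(i,(*w(r,21.8,60),52)))
```

```text
0.17363183007035435 0.0 [ 530.613 -133.044  160.914] [-0.258 -0.368 -0.518] [ 0.008  0.023 -0.001] 14.4
tcp in rack -57.15070354876451 59.52995999669815
shift [ 1.718  0.424 37.92 ] turn [ 0.068 -0.198 -0.038] clock 14.4 axes [-0.991  0.135  0.003] [0.135 0.991 0.001]
[([292.2, 167.3], 0.87), ([177.0, 276.4], 0.85), ([408.5, 183.6], 0.71), ([353.2, 158.1], 0.58)] [177.172 276.909]
```

Emit:
drive_tool(motion=[[255,1,0.4,20,0,0,0],[255,1,0.4,37,0,0,0],[255,1,0.4,37,0,0,0],[255,-8,0.4,37,0,0,0],[255,-16,0.4,37,0,0,0],[255,-22,0.4,37,0,0,0],[255,-28,0.4,37,0,0,0],[255,-34,0.4,37,0,0,0],[255,-38,0.4,37,0,0,0],[255,-38,0.4,37,0,0,0]])

```text
clock: 15.75
ee_pos: [568.9, -138.0, 125.7]
tool_rot: [0.212, 3.134, -0.0]
ft_force: [-0.1, -0.2, 0.4]
gripper_width: 0.2
gripper_force: 0.0
```

Run:
```python
from chk import *
i=snap("scene")
print([(np.round(a["centre"],1).tolist(),round(a["score"],2)) for a in viewer.spot_point("scene","cover_mid")[:6]],[proj(i,(*w(r,a,60),52)) for a in(22,40,50)])
```

```text
0.21548956132517438 0.0 [ 568.91  -138.005  125.673] [-0.059 -0.161  0.356] [-0.026 -0.004 -0.036] 15.75
tcp in rack -18.533945511282024 59.74673118919984
[([355.3, 158.4], 0.81), ([294.5, 168.2], 0.77), ([174.7, 286.4], 0.59), ([408.0, 183.6], 0.47)] [array([177.169, 276.989]), array([176.893, 284.298]), array([176.736, 288.455])]
```

Emit:
drive_tool(motion=[[255,-2,0,0,0,0,0],[255,-4,0,0,0,0,0],[255,-6,0,0,0,0,0],[255,-6,0,0,0,0,0]])

```text
clock: 16.35
ee_pos: [574.5, -138.8, 125.4]
tool_rot: [0.212, 3.134, -0.0]
ft_force: [-0.5, 0.0, -0.7]
gripper_width: -0.2
gripper_force: 0.0
```

Emit:
drive_tool(motion=[[255,-1,0,0,0,0,0],[255,-2,0,0,0,0,0],[255,-3,0,0,0,0,0],[255,-3,0,0,0,0,0]])

```text
clock: 16.85
ee_pos: [577.4, -139.1, 125.4]
tool_rot: [0.212, 3.134, -0.0]
ft_force: [0.0, -0.4, -0.1]
gripper_width: -0.3
gripper_force: 0.0
```

Run:
```python
from chk import *
out=[]
for nm,(x,y,ww,h,k) in(("scene",(90,235,115,110,3.4)),("top",(330,115,110,110,3.4))):
    i=snap(nm)
    print([(np.round(a["centre"],1).tolist(),round(a["score"],2)) for a in viewer.spot_point(nm,"cover_mid")[:6]])
    o=cv2.resize(i["color"][y:y+h,x:x+ww],None,fx=k,fy=k,interpolation=cv2.INTER_CUBIC)
    for a in(0,100):
      for b in(-4,4):
        u=(proj(i,(*w(r,a,60+b),94))+.5-[x,y])*k; cv2.circle(o,tuple(int(v) for v in u),2,(0,255,255),-1)
    out.append(o)
cv2.imwrite("pics/f.png",cv2.cvtColor(np.hstack(out),cv2.COLOR_RGB2BGR))
```

```text
-0.2685260682115066 0.0 [ 577.362 -139.127  125.412] [ 0.046 -0.394 -0.104] [-0.025  0.01   0.013] 16.85
tcp in rack -10.008453794471041 59.76753716412888
[([291.7, 166.9], 0.94), ([357.7, 159.3], 0.83), ([407.8, 183.3], 0.64), ([176.1, 289.9], 0.55), ([154.4, 286.2], 0.2)]
[([130.2, 209.3], 0.79), ([161.1, 263.9], 0.68), ([229.3, 262.3], 0.45)]
```

View pics/f.png

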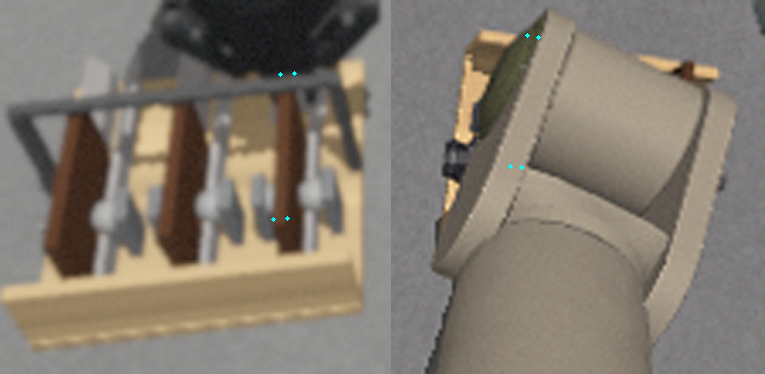

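Emit:
drive_tool(motion=[[255,-1,0,0,0,0,0],[255,-1.5,0,0,0,0,0],[255,-1.5,0,0,0,0,0]])

```text
clock: 17.42
ee_pos: [578.1, -139.1, 125.3]
tool_rot: [-0.212, -3.132, -0.001]
ft_force: [-6.3, 0.7, 3.1]
gripper_width: 0.0
gripper_force: 0.0
```

Emit:
drive_tool(motion=[[255,-0.7,0,0,0,0,0],[255,-1.2,0,0,0,0,0],[255,-1.2,0,0,0,0,0]])

```text
clock: 17.8
ee_pos: [578.4, -139.0, 125.1]
tool_rot: [-0.211, -3.129, -0.002]
ft_force: [-10.9, 0.3, 5.5]
gripper_width: -0.1
gripper_force: 0.0
```

Emit:
drive_tool(motion=[[255,10,0,0,0,0,0],[255,40,0,0,0,0,0],[255,40,0,-50,0,0,0],[255,60,0,-110,0,0,0],[255,120,0,-150,0,0,0],[255,120,60,-150,0,0,0],[255,120,120,-150,0,0,0],[255,120,180,-150,0,0,0],[255,120,240,-150,0,0,0],[255,120,240,-150,0,0,0]])

```text
clock: 19.05
ee_pos: [493.1, 117.8, 275.4]
tool_rot: [0.203, 3.134, 0.001]
ft_force: [-0.1, -1.1, 0.3]
gripper_width: -0.0
gripper_force: 0.0
```

Run:
```python
from chk import *
for nm in("top","scene"):
    I=[snap(nm) for _ in range(4)]; i=I[0]; m=np.mean([a["color"] for a in I],0)
    v=lambda p:cv2.getRectSubPix(m.astype(np.float32),(1,1),tuple(map(float,proj(i,p))))[0,0]
    for y in(60,0,-60):
        R=np.array([np.mean([(lambda c:c[0])(v((*w(r,x,y+b),94))) for b in(-2,0,2)]) for x in range(-14,124,4)])
        B=np.array([np.mean([(lambda c:c[2])(v((*w(r,x,y+b),94))) for b in(-2,0,2)]) for x in range(-14,124,4)])
        print(nm,y,np.round(R).astype(int).tolist(),"\n   B",np.round(B).astype(int).tolist())
    for t in("cover_mid","short1_mid","stored1_mid"):
        print(t,[(np.round(a["centre"],1).tolist(),round(a["score"],2)) for a in viewer.spot_point(nm,t)[:6]])
    print([proj(i,(*w(r,50,y),52)) for y in(60,0,-60)],[proj(i,(*w(q,0,y),41)) for y in(0,-66)])
```

```text
-0.03416919566404263 0.0 [493.079 117.804 275.429] [-0.077 -1.112  0.305] [ 0.001  0.028 -0.033] 19.05
tcp in rack -127.96710371893604 303.08360301719483
top 60 [98, 148, 129, 67, 87, 58, 53, 84, 86, 85, 85, 84, 86, 84, 85, 85, 86, 84, 83, 84, 85, 86, 85, 83, 85, 85, 84, 83, 92, 120, 129, 129, 129, 130, 128] 
   B [86, 90, 76, 37, 41, 29, 52, 87, 64, 38, 39, 39, 38, 36, 40, 39, 40, 39, 37, 39, 38, 41, 40, 38, 40, 40, 40, 37, 54, 113, 128, 128, 128, 130, 127]
top 0 [129, 206, 183, 100, 83, 67, 73, 86, 80, 88, 89, 90, 87, 87, 88, 90, 87, 85, 87, 87, 86, 88, 87, 85, 87, 88, 87, 84, 89, 120, 125, 124, 124, 124, 124] 
   B [100, 121, 107, 57, 39, 31, 73, 88, 47, 40, 39, 40, 38, 38, 39, 39, 39, 39, 40, 39, 39, 40, 40, 38, 41, 40, 40, 38, 51, 113, 125, 124, 123, 123, 123]
top -60 [120, 141, 98, 58, 89, 57, 68, 83, 82, 91, 90, 89, 87, 88, 88, 89, 89, 88, 86, 88, 88, 85, 86, 86, 85, 86, 84, 83, 89, 120, 124, 125, 125, 127, 127] 
   B [92, 88, 71, 37, 40, 32, 71, 84, 52, 42, 43, 41, 40, 40, 41, 43, 41, 39, 39, 39, 42, 39, 40, 39, 39, 39, 38, 38, 50, 117, 124, 125, 123, 126, 126]
cover_mid [([1
[... 907 characters left out ...]
 44, 44, 44, 43, 42, 43, 43, 43, 44, 42, 39, 35, 47, 83, 123, 145]
scene -60 [162, 162, 170, 182, 150, 103, 79, 67, 88, 94, 95, 95, 94, 94, 95, 95, 94, 94, 95, 94, 93, 94, 93, 93, 93, 92, 92, 92, 91, 81, 84, 129, 181, 207, 214] 
   B [158, 158, 157, 156, 130, 100, 79, 48, 42, 45, 45, 44, 44, 44, 44, 44, 44, 43, 43, 43, 43, 43, 44, 44, 43, 43, 42, 43, 43, 38, 47, 81, 122, 144, 149]
cover_mid [([293.5, 166.5], 0.95), ([173.7, 289.3], 0.74), ([356.5, 160.5], 0.62), ([407.0, 185.2], 0.56)]
short1_mid [([333.6, 208.7], 0.86)]
stored1_mid [([147.2, 295.2], 0.79)]
[array([176.736, 288.455]), array([146.477, 291.798]), array([115.768, 295.185])] [array([335.351, 207.007]), array([312.79 , 215.965])]
```

The cover's top-edge profile ends at the same place as both neighbours' in both views, so it is home to within about 1 mm, upright and level. The robot is clear of everything, so I hand the job in.

```bash
python3 -c "
from cell import manip
print(manip.finish_job())"
```

```text
the job is handed in; nothing more can be done
None
```

The long cover is clipped home in the rack's empty slot, level with its two neighbours to about 1 mm in both camera views; the job is handed in at about 20 s of the 51 s allowed, and no verdict was returned.

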